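# Take a contact reading of the round reference tile

## Task

Take the reader wand out of its holder and take a reading of the round tile: aim the wand square at the middle of the tile, press gently until the sprung nose is about half in, and hold it steady there for two seconds. Then put the wand back in its holder, nose down, and let go; do not touch the square tile's stage with the wand, and leave the other things on the bench where they are.

Things in the scene. Friction and masses are not known exactly. Their poses are not given: they have to be found in the camera images.
- reader: white hand-held reader wand, 0.16 kg, hanging upright in its holder, nose down. Origin on its axis at the collar's underside, z away from the nose. Black collar 44 mm across, z 0 to 6 mm; flat-sided handle 30 (x) by 26 (y) mm up to z = 87, black cap to 92; below, a round barrel 26 mm across to z = -40, then the sprung steel nose 18 mm across to z = -62
- nose_tip (a point): centre of the nose's flat end face, 62 mm below the collar's underside when the spring is out; axes as the wand's
- nose (a joint): how far the sprung nose is pushed in (m): 0 out, 0.010 fully in; about 1 N starts it and 5 N has it fully in, half in (0.005) is about 3 N
- wand_holder: grey desk holder fixed to the bench, foot 90 x 90 mm; its top plate (66 x 80 mm, on two cheeks) lies 90 mm above the bench and has an upright hole 31 mm across in its middle, chamfered. The wand's collar rests on the plate, so the wand's origin is then 90 mm above this one. Origin under the foot's centre, z up
- round_stage: painted grey bench stage, fixed to the bench, 115 x 110 mm foot, about 112 mm high; its sloping plate faces its -x side (the front, roughly towards the robot) and carries a round white tile; origin under the foot's centre, z up. The one to read: the tile is a disc 49 mm across on a round aluminium carrier 54 mm across.
- square_stage: painted grey bench stage, fixed to the bench, 115 x 110 mm foot, about 112 mm high; its sloping plate faces its -x side (the front, roughly towards the robot) and carries a square white tile; origin under the foot's centre, z up. Not to be touched with the wand: the tile is 45 x 45 mm on a square carrier 50 x 50 mm.
- round_seat: sloping plate (104 x 104 mm) of the stage with the round tile. Origin at the centre of its upper face, 78 mm above the bench; z its outward normal, 35 degrees from vertical towards the front; y level. The tile is centred on z, parallel to the plate; its seat is screwed to another height every time: the face lies 8 to 28 mm out along z, not told, to be found by touch. 
- square_seat: sloping plate (104 x 104 mm) of the stage with the square tile. Origin at the centre of its upper face, 78 mm above the bench; z its outward normal, 35 degrees from vertical towards the front; y level. The tile is centred on z, parallel to the plate; its seat is screwed to another height every time: the face lies 8 to 28 mm out along z, not told, to be found by touch. Not used.
- bottle_a: reagent bottle with blue cap, 50 mm across, 117 mm high, standing behind the stages; origin under its centre; bystander
- bottle_b: reagent bottle with black cap, 50 mm across, 117 mm high, at the right; origin under its centre; bystander
- cup: white plastic cup with foil in it, 63 mm across, 73 mm high, in front of the stages; origin under its centre; bystander
- timer: small white bench timer with buttons, 62 x 62 x 19 mm, lying flat in front of the stages; origin under its centre; bystander
- tube_rack: empty moulded tube rack, 74 x 142 x 62 mm, behind the stages; origin under its centre; bystander
- tape_dispenser: roll of label tape, 84 mm across, 19 mm high, lying flat at the far left; origin under its centre; bystander

How it is judged (in metres and radians):
On the way, in this order (a step that is already met when the one before it is completed fails the run):
1. the wand is out of its holder: its collar at least 80 mm above the holder's top plate (z of reader in the frame of wand_holder above 0.17 m), for 0.1 s.
2. for 1.5 s the nose presses on the round tile, tip within 10 mm of its axis in x and y, wand square within 0.17 rad, nose 2 to 8 mm in, wand slower than 15 mm/s and 0.15 rad/s (x of nose_tip in the frame of round_seat between -0.01 and 0.01 m and y of nose_tip in the frame of round_seat between -0.01 and 0.01 m and distance between nose_tip and round_seat below 0.035 m and z of reader in the frame of round_seat above 0.04 m and angle between the z axis of reader and the z axis of round_seat, either way round below 0.17 rad and contact force between reader and round_stage above 0.5 N and value of joint nose between 0.002 and 0.008 m and linear speed of reader below 0.015 m/s and angular speed of reader below 0.15 rad/s), for 1.5 s.
At the end, for the whole second after the job is handed in: The wand hangs at rest in its holder again, nose down: its origin within 6 mm of the holder's middle in x and y and 86 to 95 mm above the holder's foot, upright within 0.1 rad, its nose out again (pushed in less than 1.5 mm) (x of reader in the frame of wand_holder between -0.006 and 0.006 m and y of reader in the frame of wand_holder between -0.006 and 0.006 m and z of reader in the frame of wand_holder between 0.086 and 0.095 m and angle between reader's own z axis and vertical below 0.1 rad and z of nose_tip in the frame of wand_holder below 0.05 m and value of joint nose below 0.0015 m and linear speed of reader below 0.02 m/s); the robot touches nothing.
It fails at once if the wand presses on the round tile's stage with more than 15 N (contact force between reader and round_stage above 15 N).
It fails at once if the wand touches the square tile's stage (contact force between reader and square_stage above 0.5 N).
It fails at once if a bystander is moved by more than 25 mm (distance of any of bottle_a, bottle_b, cup, timer, tube_rack, tape_dispenser from where it was at the start of the episode above 0.025 m).
It also fails if it takes over 51 s, if anything falls off the work surface, if the arm or the gripper's body presses on something with over 40 N, if the wrist force passes 120 N, or if a joint passes its speed limit or range.

## Robot

A 6-joint arm with a two-finger parallel gripper is mounted at the origin on the work surface; the furniture and walls round the work are solid. World frame = base frame: x ahead of the robot, y to its left, z up, the work surface at z = 0. Lengths are in mm, angles in rad, forces in N, time in s.
With the tool pointing down it reaches from about 275 to 1000 mm from the base axis. Payload 8.4 kg.
Tool frame: the origin (TCP) lies at the very end of the fingers, on their centre line; the grasp point (between the pads) lies 19 mm behind it; z points along the fingers, y is the line along which they close (so a half turn about z gives the same grasp; the last joint's range is limited). The gripper opens to 85 mm and grips with 20 to 120 N. Pads are 22 mm wide; open, the fingers measure 114 mm over their backs; the gripper's body (76 mm by 85 mm) begins 54 mm behind the grasp point. The pads swing forward as they close: fully open they stand 13 mm farther back than shut.
Start: joints at [-1.252, 0.353, 1.633, -0, 1.155, -0.002], TCP at [197.077, -593.118, 231.281] pointing down, gripper open.
Joint ranges: [-2.63, 2.63], [-0.92, 2.1], [0.06, 2.66], [-1.3, 4.44], [0, 2.69], [-3.02, 3.02]. Speed limits (rad/s): [2.22, 2.22, 2.79, 3.14, 3.14, 3.14].

## Interface

Orientations are given as [roll, pitch, yaw] about the fixed x, y, z axes, in that order (R = Rz(yaw) Ry(pitch) Rx(roll)).
In Python, from rig import telemetry, imaging, r gives the robot as it stands. The module is installed in compiled form; this text tells all that it offers.
- The arm moves only by the tool step_arm, never from a script. Its argument "moves" is a list of rows, each a list of 3 entries, a list of its own where there are three numbers: the turn, a rotation vector about the tool's x, y, z scaled (see below), then the shift along the tool's x, y, z scaled (see below), then the opening, from -1 (shut) to 1 (fully open). A call has 1 to 8 rows; each row is the pose to reach, as a shift and turn from the pose commanded when the call began, along the tool's axes at that moment; what a row does not reach only later rows make up. The controller multiplies each number of a shift by 200 mm and each number of a turn by 45 degrees. A row lasts 1/10 s, in which the tool goes at most 50 mm and 8.59 degrees, less where a joint would pass 70% of its speed; a pose out of reach is approached as far as the arm can. A call with a number of a shift or a turn outside -1 to 1 is refused whole. A call with a gripper value outside its range is refused whole. The fingers move at their own pace and stop on an object; "squeeze" is the grip in N (left out, the last holds). Time passes only in rows, so rows that repeat a pose let the fingers close. It gives the time, the measured TCP pose, the force, the opening and the grip force at its end, in the units of the state.
- telemetry.sense(): the state, without advancing time (a new reading comes with each control period).
- imaging.grab_frame(name): name is "side" or "top"; returns the picture (420x560x3 uint8, red, green, blue); there is no depth.
- imaging.calibration(name): a dict with "fx", "fy", "cx", "cy" (pixels), "cam_to_world" (4x4, takes a point from camera to world coordinates). Camera axes: x right, y up, looking along -z (the intrinsics and any distortion apply to the point x, -y, -z); pixel columns grow to the right and rows downward; lengths in mm; the calibration is good to about 2 mm. A picture is of the moment at which its call begins. calibration takes no time and is no camera call.
- r.sign_off(): hands the job in; it is judged then, once.
Trained networks look in the newest picture that a camera, given by its name, has taken for a name from the list of things; names that differ only in an ending like _2 or _b are one class to them, and where a whole thing is asked for, a point or a joint stands for the part that bears it (a point fixed in the world has none). Each returns a list of dicts, best first, with "conf" (0 to 1); they miss things now and then, are a little off and sometimes report something else, mostly with a low value. They report only what shows in the picture. A call takes as long as a camera call.
- imaging.recognise(camera, name): "extent" ([left, top, width, height] in pixels, round what is visible of it).
- imaging.mark_of(camera, name): "xy" ([column, row] in pixels: a listed point, or the origin of a listed thing).
The state is a dict: "clock": time; "qpos": joint angles; "qvel": joint speeds; "joint_efforts": joint torques, N m; "eef_pos": TCP position; "tcp_rot": TCP orientation; "contact_force": force on the tool from outside, world axes, zero at the start; "wrist_torque": the same for the moment, N m; "opening": opening from 0.0 (shut) to 1.0 (fully open); "grasp_force": force on a finger pad.
Only numpy, scipy, OpenCV 4.12 (cv2) and the standard library are available. Lean on these libraries where they do the work, as an engineer would, in place of code of your own. Each camera call takes 0.05 s, during which the arm holds its last target. There are 200 camera calls.

## Working session

There is one attempt and no reset: what is moved stays moved. The work goes in short steps, Python scripts to look and compute and a tool call to move; the robot and the scene stay as the last step left them, time stands still between calls to the robot, and variables do not carry over. Pictures are saved under pics/ and viewed, at most 10 in all, crops included, and the job is handed in when it is done.

Besides the shell and the picture viewer there is one more tool, called after "Request:" as name([rows], argument=value, ...), one row to a line, values as JSON. step_arm: Moves the arm, as the interface text tells. Its arguments: {"type":"object","properties":{"moves":{"type":"array"},"squeeze":{"type":"number"}},"required":["moves"]}

```bash
mkdir -p pics
cat > h.py <<'E'
import numpy as np, cv2
from rig import telemetry, imaging, r
from scipy.spatial.transform import Rotation as R
def ray(cam,uv):
    c=imaging.calibration(cam); T=np.array(c["cam_to_world"])
    d=np.array([(uv[0]-c["cx"])/c["fx"],-(uv[1]-c["cy"])/c["fy"],-1.0])
    return T[:3,3],T[:3,:3]@d
def onplane(cam,uv,z):
    o,d=ray(cam,uv); return o+d*(z-o[2])/d[2]
def proj(cam,p):
    c=imaging.calibration(cam); T=np.array(c["cam_to_world"])
    q=T[:3,:3].T@(np.array(p)-T[:3,3]); return np.array([c["cx"]+c["fx"]*q[0]/-q[2], c["cy"]-c["fy"]*q[1]/-q[2]])
def tri(a,b):
    (o1,d1),(o2,d2)=ray("side",a),ray("top",b)
    d1=d1/np.linalg.norm(d1);d2=d2/np.linalg.norm(d2)
    t=np.linalg.lstsq(np.stack([d1,-d2],1),o2-o1,rcond=None)[0]
    p,q=o1+t[0]*d1,o2+t[1]*d2
    return (p+q)/2,np.linalg.norm(p-q)
E
python3 - <<'E'
from h import *
np.set_printoptions(precision=1,suppress=True)
for c in("side","top"):
    im=imaging.grab_frame(c); cv2.imwrite(f"pics/{c}0.png",im[:,:,::-1])
    k=imaging.calibration(c); print(c,{a:b for a,b in k.items() if a!="cam_to_world"}); print(np.array(k["cam_to_world"]))
    for n in("reader","nose_tip","wand_holder","round_stage","square_stage","round_seat","square_seat","cup","timer","bottle_a","bottle_b","tube_rack","tape_dispenser"):
        print(n,[(np.round(d["xy"],1).tolist(),round(d["conf"],2)) for d in imaging.mark_of(c,n)[:3]],[(np.round(d["extent"]).tolist(),round(d["conf"],2)) for d in imaging.recognise(c,n)[:2]])
print(telemetry.sense())
E
```

```text
side {'fx': 418.32000990437996, 'fy': 418.32000990437996, 'cx': 277.3318592521609, 'cy': 213.73904705191495}
[[  -0.9    0.2   -0.3  126.6]
 [  -0.3   -0.5    0.8 1021.4]
 [   0.     0.8    0.6  891.5]
 [   0.     0.     0.     1. ]]
reader [([272.7, 234.1], 0.75)] [([266.0, 208.0, 15.0, 28.0], 0.64)]
nose_tip [] [([313.0, 152.0, 16.0, 32.0], 0.62)]
wand_holder [([274.2, 254.8], 0.74)] [([257.0, 226.0, 34.0, 36.0], 0.86)]
round_stage [([282.3, 187.8], 0.96)] [([266.0, 160.0, 40.0, 39.0], 0.68)]
square_stage [([264.5, 216.8], 0.79)] [([303.0, 189.0, 13.0, 23.0], 0.55)]
round_seat [([280.2, 174.9], 0.96)] [([265.0, 162.0, 32.0, 26.0], 0.62)]
square_seat [([265.1, 198.2], 0.88)] [([248.0, 184.0, 36.0, 31.0], 0.63)]
cup [([310.0, 208.4], 0.58), ([275.2, 257.1], 0.43)] [([302.0, 190.0, 11.0, 23.0], 0.46)]
timer [([327.2, 195.1], 0.58), ([280.4, 187.7], 0.5)] []
bottle_a [([248.3, 194.6], 0.8), ([321.7, 180.1], 0.78)] [([316.0, 154.0, 14.0, 29.0], 0.84), ([241.0, 165.0, 16.0, 34.0], 0.7)]
bottle_b [([248.3, 194.6], 0.8), ([321.7, 180.1], 0.78)] [([316.0, 154.0, 14.0, 29.0], 0.84), ([241.0,
[... 1412 characters left out ...]
 27.0, 16.0], 0.87), ([327.0, 154.0, 19.0, 19.0], 0.71)]
tube_rack [([359.5, 154.7], 0.8), ([368.4, 252.9], 0.22)] [([340.0, 121.0, 46.0, 50.0], 0.6), ([135.0, 269.0, 29.0, 28.0], 0.53)]
tape_dispenser [([151.4, 281.8], 0.72)] [([134.0, 270.0, 31.0, 26.0], 0.73), ([272.0, 172.0, 51.0, 48.0], 0.21)]
{'clock': 2.7, 'qpos': array([-1.3,  0.4,  1.6, -0. ,  1.2, -0. ]), 'qvel': array([ 0., -0.,  0.,  0., -0., -0.]), 'joint_efforts': array([ -0. , -60.5, -34.2,   0. ,   0. ,   0. ]), 'eef_pos': array([ 197. , -593.1,  231.3]), 'tcp_rot': array([-3.1,  0. ,  0.3]), 'contact_force': array([-0.2,  0.7, -0.1]), 'wrist_torque': array([-0.1,  0. , -0. ]), 'grasp_force': 0.0, 'opening': 1.00172293750654}
```

```bash
python3 - <<'E'
import cv2
t=cv2.imread("pics/top0.png")[140:290,200:420]; cv2.imwrite("pics/t1.png",cv2.resize(t,None,fx=3.6,fy=3.6,interpolation=cv2.INTER_CUBIC))
s=cv2.imread("pics/side0.png")[140:275,220:350]; cv2.imwrite("pics/s1.png",cv2.resize(s,None,fx=4.4,fy=4.4,interpolation=cv2.INTER_CUBIC))
E
python3 - <<'E'
from h import *
np.set_printoptions(precision=1,suppress=True)
print("holder origin",tri([274.2,254.8],[237.6,228.4]),onplane("side",[274.2,254.8],0),onplane("top",[237.6,228.4],0))
print("reader",tri([272.7,234.1],[236.4,230]),onplane("side",[272.7,234.1],90),onplane("top",[236.4,230],90))
print("rseat",tri([280.2,174.9],[365.9,194.3]),onplane("side",[280.2,174.9],78),onplane("top",[365.9,194.3],78))
print("rstage",tri([282.3,187.8],[361.9,196]),onplane("side",[282.3,187.8],0),onplane("top",[361.9,196],0))
print("sseat",onplane("side",[265.1,198.2],78),onplane("top",[296.1,196],78))
for n,a,b in(("cup",[310,208.4],[330.6,244.9]),("timer",[327.2,195.1],[370.9,251.1]),("bot1",[248.3,194.6],[330.7,165.6]),("bot2",[321.7,180.1],[407.9,237.6]),("rack",[245.6,184.5],[359.5,154.7]),("sstage",[264.5,216.8],[294.9,195.4])):
    print(n,onplane("side",a,0),onplane("top",b,0))
E
```

```text
holder origin (array([454.1,  67.3,   2.7]), np.float64(10.70588828208851)) [449.8  63.4   0. ] [459.4  69.    0. ]
reader (array([453.3,  63.7,  83.7]), np.float64(5.139718111144065)) [453.3  71.6  90. ] [450.5  62.2  90. ]
rseat (array([ 554.2, -312.7,   66.6]), np.float64(9.12284305358637)) [ 552.8 -293.5   78. ] [ 548.3 -311.3   78. ]
rstage (array([ 551.1, -315. ,    7.8]), np.float64(3.0140119637124165)) [ 553.3 -327.     0. ] [ 553.6 -316.3    0. ]
sseat [ 550.6 -122.9   78. ] [ 546.5 -109.3   78. ]
cup [ 411.4 -227.9    0. ] [ 404.4 -215.     0. ]
timer [ 372.6 -339.1    0. ] [ 383.6 -337.6    0. ]
bot1 [ 661. -233.    0.] [ 650.7 -222.4    0. ]
bot2 [ 420.4 -441.3    0. ] [ 422.8 -452.7    0. ]
rack [ 699.3 -297.7    0. ] [ 684.  -313.6    0. ]
sstage [ 551.1 -118.7   -0. ] [ 558.7 -108.8    0. ]
```

View pics/t1.png

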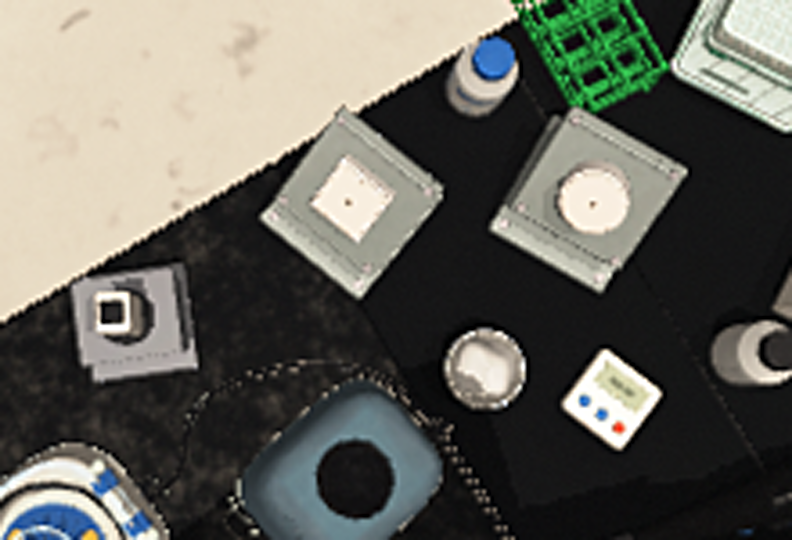

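View pics/s1.png

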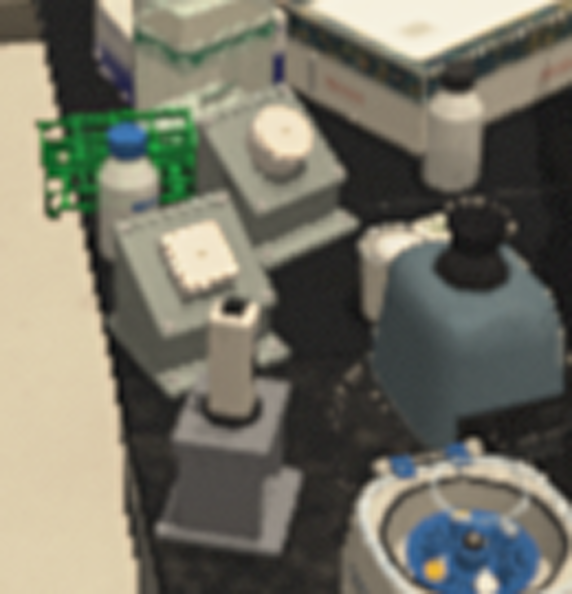

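```bash
cat > fit.py <<'E'
from h import *
np.set_printoptions(precision=2,suppress=True)
T=cv2.imread("pics/top0.png"); S=cv2.imread("pics/side0.png")
def dark(im,uv,w=3):
    g=cv2.cvtColor(im,cv2.COLOR_BGR2GRAY).astype(float); u,v=map(int,np.round(uv)); p=255-g[v-w:v+w+1,u-w:u+w+1]
    p=np.clip(p-np.median(p)-8,0,None); yy,xx=np.mgrid[-w:w+1,-w:w+1]; return np.array([u+(p*xx).sum()/p.sum(),v+(p*yy).sum()/p.sum()])
def up(c,im,f,o): return np.array([(c[0]+.5)/f-.5+o[0],(c[1]+.5)/f-.5+o[1]])
tu=lambda *c:up(c,T,3.6,(200,140)); su=lambda *c:up(c,S,4.4,(220,140))
a,b=dark(S,su(284,137),2),dark(T,tu(592,203),2); print("dot px",a,b,su(284,137),tu(592,203)); D,g=tri(a,b); print("round dot",D,g)
a2,b2=dark(S,su(202,255),2),dark(T,tu(348,202),2); print("square dot",tri(a2,b2))
print("cap",tri(su(237,303),tu(112,313)), onplane("side",su(237,303),182),onplane("top",tu(112,313),182))
print("collar",onplane("side",su(232,410),96))
print("mixer top",tri(su(478,205),tu(355,480)))
yaw=np.radians(-30)
Rz=R.from_euler("z",yaw).as_matrix(); Rs=Rz@R.from_euler("y",-35,degrees=True).as_matrix(); n=Rs[:,2]; print("normal",n)
seat=D-n*(D[2]-78)/n[2]; print("seat",seat,"out",(D[2]-78)/n[2])
seatp=[seat+Rs@np.array([x,y,0]) for x,y in((52,52),(52,-52),(-52,-52),(-52,52))]
th=np.linspace(0,2*np.pi,30); ring=[D+Rs@np.array([24.5*np.cos(t),24.5*np.sin(t),0]) for t in th]
H=np.array([452,65,0.]); Rh=R.from_euler("z",10,degrees=True).as_matrix()
foot=[H+Rh@np.array([x,y,0]) for x,y in((45,45),(45,-45),(-45,-45),(-45,45))]
pls=[[H+Rh@np.array([x,y,90]) for x,y in s] for s in(((33,40),(33,-40),(-33,-40),(-33,40)),((40,33),(40,-33),(-40,-33),(-40,33)))]
cap=[H+Rh@np.array([x,y,182]) for x,y in((15,13),(15,-13),(-15,-13),(-15,13))]
k=6;out=[]
for cam,im in(("top",T),("side",S)):
    big=cv2.resize(im,None,fx=k,fy=k,interpolation=cv2.INTER_CUBIC)
    for pts,col in((seatp,(0,0,255)),(ring,(0,255,0)),(foot,(0,255,255)),(pls[0],(255,255,0)),(pls[1],(255,0,255)),(cap,(0,0,255))):
        p=np.array([(proj(cam,q)+.5)*k for q in pts]).astype(np.int32); cv2.polylines(big,[p],True,col,1)
    for c in(D,H+[0,0,90]):
        u,v=((proj(cam,c)+.5)*k).astype(int); x0,y0=max(u-190,0),max(v-150,0); out.append(cv2.resize(big[y0:y0+300,x0:x0+380],(380,300)))
cv2.imwrite("pics/ov1.png",np.vstack([np.hstack(out[:2]),np.hstack(out[2:])]))
E
python3 fit.py; python3 -c "
from h import *
s=telemetry.sense();print(s['tcp_rot'],s['clock'])"
```

```text
dot px [284.52 169.17] [364.18 196.26] [284.16 170.75] [364.08 196.03]
round dot [ 539.1  -300.94  101.94] 0.9373088986062457
square dot (array([ 544.91, -109.29,   92.29]), np.float64(0.8414360195382948))
cap (array([454.88,  65.98, 182.05]), np.float64(1.3134623166546295)) [454.24  65.82 182.  ] [455.51  66.17 182.  ]
collar [453.99  73.12  96.  ]
mixer top (array([ 332.15, -106.8 ,  185.77]), np.float64(3.7015672060015223))
normal [-0.5   0.29  0.82]
seat [ 553.62 -309.32   78.  ] out 29.228777213809227
[-3.14158829e+00  4.35480252e-06  3.20755213e-01] 2.7
```

View pics/ov1.png

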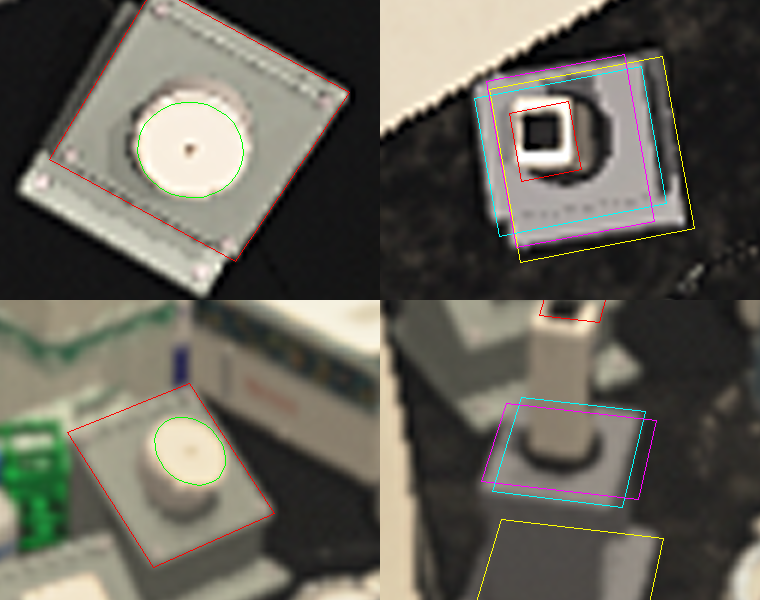

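```bash
cat > go.py <<'E'
from h import *
import sys
np.set_printoptions(precision=3,suppress=True)
Rs=(R.from_euler("z",-30,degrees=True)*R.from_euler("y",-35,degrees=True)).as_matrix(); n=Rs[:,2]
RP=np.stack([Rs[:,0],-Rs[:,1],-n],1); TILE=np.array([539.1,-300.9,101.9])
def down(y): return R.from_euler("xyz",[np.pi,0,y]).as_matrix()
def cur():
    s=telemetry.sense(); return s,np.array(s["eef_pos"]),R.from_euler("xyz",s["tcp_rot"]).as_matrix()
def rel(p0,R0,p,Rt): return R0.T@(np.array(p)-p0)/200, R.from_matrix(R0.T@Rt).as_rotvec()/np.radians(45)
E
python3 - <<'E'
from go import *
s,p,R0=cur()
for q in([300,-400,330],[400,-200,330],[455,0,330],[455,67,250]): 
    sh,t=rel(p,R0,q,down(.08)); print(q,sh,t); p,R0=np.array(q),down(.08)
E
```

```text
[300, -400, 330] [ 0.793 -0.754 -0.494] [-0.     0.     0.307]
[400, -200, 330] [ 0.578 -0.957 -0.   ] [0. 0. 0.]
[455, 0, 330] [ 0.354 -0.975 -0.   ] [0. 0. 0.]
[455, 67, 250] [ 0.027 -0.334  0.4  ] [0. 0. 0.]
```

Request:
step_arm([
  [[0,0,0.31],[0.3,-0.28,-0.5],1],
  [[0,0,0.31],[0.79,-0.75,-0.5],1],
  [[0,0,0.31],[0.79,-0.75,-0.5],1],
  [[0,0,0.31],[0.79,-0.75,-0.5],1],
  [[0,0,0.31],[0.79,-0.75,-0.5],1],
  [[0,0,0.31],[0.79,-0.75,-0.5],1],
], squeeze=50)

```text
clock: 3.3
eef_pos: [302.0, -397.9, 333.6]
tcp_rot: [3.14, -0.003, 0.081]
contact_force: [-0.7, -0.2, 0.4]
opening: 1.002
grasp_force: 0.0
```

Request:
step_arm([
  [[0,0,0],[0.58,-0.96,0],1],
  [[0,0,0],[0.58,-0.96,0],1],
  [[0,0,0],[0.58,-0.96,0],1],
  [[0,0,0],[0.58,-0.96,0],1],
  [[0,0,0],[0.58,-0.96,0],1],
])

```text
clock: 3.8
eef_pos: [401.5, -198.1, 331.3]
tcp_rot: [-3.141, -0.001, 0.079]
contact_force: [0.5, -0.6, -0.3]
opening: 0.998
grasp_force: 0.0
```

Request:
step_arm([
  [[0,0,0],[0.35,-0.98,0],1],
  [[0,0,0],[0.35,-0.98,0],1],
  [[0,0,0],[0.35,-0.98,0],1],
  [[0,0,0],[0.35,-0.98,0],1],
  [[0,0,0],[0.35,-0.98,0],1],
])

```text
clock: 4.3
eef_pos: [456.2, 4.2, 331.2]
tcp_rot: [-3.14, -0.001, 0.081]
contact_force: [0.5, -0.4, 0.2]
opening: 0.999
grasp_force: 0.0
```

Request:
step_arm([
  [[0,0,0],[0.02,-0.315,0.25],1],
  [[0,0,0],[0.02,-0.315,0.5],1],
  [[0,0,0],[0.02,-0.315,0.5],1],
  [[0,0,0],[0.02,-0.315,0.5],1],
])

```text
clock: 4.7
eef_pos: [452.2, 63.3, 228.3]
tcp_rot: [3.141, 0.006, 0.079]
contact_force: [0.2, -0.1, -0.2]
opening: 0.997
grasp_force: 0.0
```

Run:
```python
from go import *
s,p,R0=cur(); print(p,R.from_matrix(R0).as_euler("xyz"),s["qpos"])
o=[]
for c in("side","top"):
    im=imaging.grab_frame(c)[:,:,::-1]; cv2.imwrite(f"pics/{c}2.png",im)
    big=cv2.resize(im,None,fx=7,fy=7,interpolation=cv2.INTER_CUBIC)
    for q,col in((p,(0,255,0)),([455,67,182],(0,0,255)),([455,67,96],(255,0,0))):
        u=((proj(c,q)+.5)*7).astype(int); cv2.drawMarker(big,tuple(map(int,u)),col,cv2.MARKER_CROSS,14,1)
    u=((proj(c,[455,67,150])+.5)*7).astype(int); o.append(big[u[1]-290:u[1]+290,u[0]-195:u[0]+195])
cv2.imwrite("pics/ov2.png",np.hstack(o))
```

```text
[452.218  63.277 228.292] [3.141 0.006 0.079] [ 0.136  0.094  1.978 -0.     1.076  1.628]
```

View pics/ov2.png

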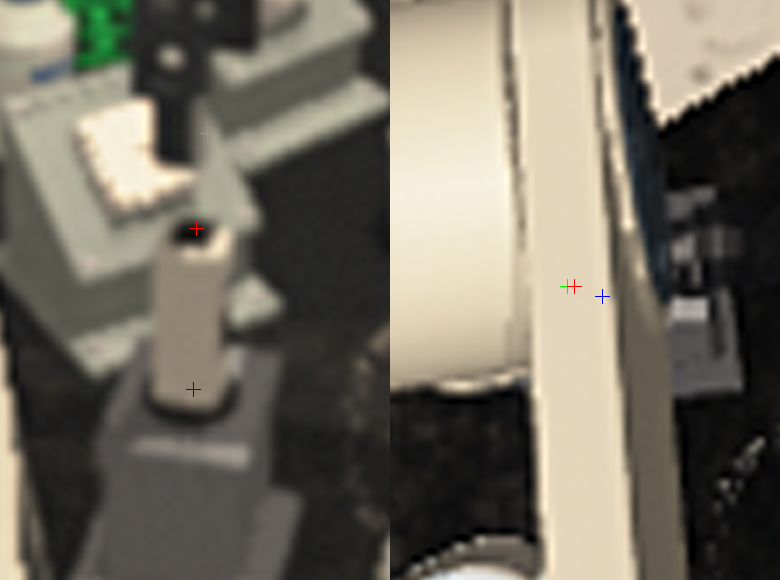

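Run:
```python
from go import *
s,p,R0=cur(); print(p,s["tcp_rot"],s["clock"])
print(rel(p,R0,[455,67,120],down(.08)))
```

```text
[454.667  62.743 231.73 ] [3.141 0.    0.077] 4.8
(array([ 0.003, -0.021,  0.559]), array([ 0.001,  0.   , -0.003]))
```

Request:
step_arm([
  [[0,0,0],[0.003,-0.021,0.05],1],
  [[0,0,0],[0.003,-0.021,0.2],1],
  [[0,0,0],[0.003,-0.021,0.4],1],
  [[0,0,0],[0.003,-0.021,0.54],1],
  [[0,0,0],[0.003,-0.021,0.55],1],
  [[0,0,0],[0.003,-0.021,0.55],1],
])

```text
clock: 5.4
eef_pos: [455.2, 67.3, 121.9]
tcp_rot: [3.142, -0.0, 0.077]
contact_force: [1.2, -0.1, 0.6]
opening: 1.001
grasp_force: 0.0
```

Request:
step_arm([
  [[0,0,0],[0,0,0],-0.2],
  [[0,0,0],[0,0,0],-0.5],
  [[0,0,0],[0,0,0],-1],
  [[0,0,0],[0,0,0],-1],
  [[0,0,0],[0,0,0],-1],
  [[0,0,0],[0,0,0],-1],
  [[0,0,0],[0,0,0],-1],
], squeeze=40)

```text
clock: 6.1
eef_pos: [455.1, 67.7, 121.9]
tcp_rot: [-3.142, -0.001, 0.077]
contact_force: [-1.0, -0.0, 7.7]
opening: 0.297
grasp_force: 44.9
```

Request:
step_arm([
  [[0,0,0],[0,0,-0.05],-1],
  [[0,0,0],[0,0,-0.2],-1],
  [[0,0,0],[0,0,-0.4],-1],
  [[0,0,0],[0,0,-0.6],-1],
  [[0,0,0],[0,0,-0.8],-1],
  [[0,0,0],[0,0,-0.8],-1],
  [[0,0,0],[0,0,-0.8],-1],
], squeeze=60)

```text
clock: 6.8
eef_pos: [454.7, 67.7, 282.1]
tcp_rot: [-3.141, -0.002, 0.077]
contact_force: [-0.2, -0.7, -1.7]
opening: 0.294
grasp_force: 59.5
```

Run:
```python
from go import *
s,p,R0=cur(); print(p,s["tcp_rot"],s["clock"],s["opening"],s["grasp_force"],s["contact_force"])
Rm=down(-.5236)
for q,Rt in(([490,-110,290],down(-.25)),(TILE+n*154+[0,60,20],Rm),(TILE+n*134,RP),(TILE+n*104,RP)):
    sh,t=rel(p,R0,q,Rt); print(np.array(q),sh,t); p,R0=np.array(q),Rt
o=[]
im=imaging.grab_frame("side")[:,:,::-1]; big=cv2.resize(im,None,fx=6,fy=6,interpolation=cv2.INTER_CUBIC)
s,p,R0=cur(); q=p+R0[:,2]*94
for z in(p,q): cv2.drawMarker(big,tuple(map(int,(proj("side",z)+.5)*6)),(0,255,0),cv2.MARKER_CROSS,14,1)
u=((proj("side",q)+.5)*6).astype(int); cv2.imwrite("pics/l.png",big[u[1]-380:u[1]+200,u[0]-200:u[0]+200])
```

```text
[454.658  67.663 282.135] [-3.141 -0.002  0.077] 6.8 0.2935418119043907 59.492350816726685 [-0.215 -0.748 -1.656]
[ 490 -110  290] [ 0.108  0.899 -0.039] [-0.001 -0.002  0.417]
[ 462.603 -196.735  248.049] [-0.025  0.454  0.21 ] [-0.    -0.     0.348]
[ 472.538 -262.47   211.666] [0.207 0.26  0.182] [ 0.     0.778 -0.   ]
[ 487.44  -271.074  187.092] [-0.    0.    0.15] [0. 0. 0.]
```

View pics/l.png

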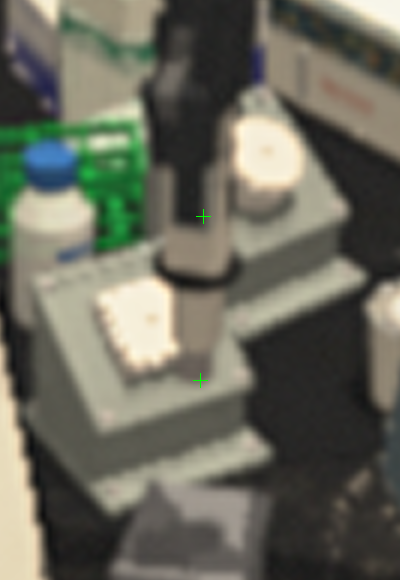

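Request:
step_arm([
  [[0,0,0.42],[0.11,0.9,-0.04],-1],
  [[0,0,0.42],[0.11,0.9,-0.04],-1],
  [[0,0,0.42],[0.11,0.9,-0.04],-1],
  [[0,0,0.42],[0.11,0.9,-0.04],-1],
  [[0,0,0.42],[0.11,0.9,-0.04],-1],
  [[0,0,0.42],[0.11,0.9,-0.04],-1],
])

```text
clock: 7.45
eef_pos: [489.3, -110.4, 287.5]
tcp_rot: [-3.141, 0.004, -0.254]
contact_force: [1.0, -0.0, -2.4]
opening: 0.296
grasp_force: 60.0
```

Request:
step_arm([
  [[0,0,0.35],[-0.02,0.45,0.2],-1],
  [[0,0,0.35],[-0.02,0.45,0.2],-1],
  [[0,0,0.35],[-0.02,0.45,0.2],-1],
  [[0,0,0.35],[-0.02,0.45,0.2],-1],
  [[0,0,0.35],[-0.02,0.45,0.2],-1],
])

```text
clock: 7.95
eef_pos: [464.3, -195.0, 249.3]
tcp_rot: [-3.141, 0.0, -0.525]
contact_force: [0.3, 0.1, -1.7]
opening: 0.295
grasp_force: 60.5
```

Run:
```python
from go import *
s,p,R0=cur(); print(p,s["tcp_rot"],s["clock"],s["contact_force"],s["qpos"])
print(rel(p,R0,TILE+n*134,RP))
```

```text
[ 464.313 -194.958  249.251] [-3.141  0.    -0.525] 7.95 [ 0.259  0.106 -1.711] [-0.401  0.145  1.868  0.001  1.129  1.695]
(array([0.205, 0.271, 0.188]), array([ 0.   ,  0.778, -0.003]))
```

Request:
step_arm([
  [[0,0,0],[0,0.271,0],-1],
  [[0,0.15,0],[0.04,0.271,0.03],-1],
  [[0,0.35,0],[0.1,0.271,0.08],-1],
  [[0,0.55,0],[0.15,0.271,0.14],-1],
  [[0,0.778,0],[0.205,0.271,0.188],-1],
  [[0,0.778,0],[0.205,0.271,0.188],-1],
  [[0,0.778,0],[0.205,0.271,0.188],-1],
  [[0,0.778,0],[0.205,0.271,0.188],-1],
])

```text
clock: 8.75
eef_pos: [473.0, -262.9, 212.3]
tcp_rot: [-3.141, -0.61, -0.526]
contact_force: [1.0, -0.0, -1.3]
opening: 0.297
grasp_force: 60.8
```

```bash
cat > st.py <<'E'
from go import *
s,p,R0=cur(); f=np.array(s["contact_force"]); tip=p+R0[:,2]*94
print(s["clock"],p,"tip in seat axes rel. dot",Rs.T@(tip-TILE),"tilt",np.arccos(-R0[:,2]@n),"f world",f,"f+weight along n",(f-[0,0,-1.66])@n)
E
python3 - <<'E'
exec(open("st.py").read())
print(s["qpos"],rel(p,R0,TILE+n*100,RP))
o=[]
for c in("side","top"):
    big=cv2.resize(imaging.grab_frame(c)[:,:,::-1],None,fx=6,fy=6,interpolation=cv2.INTER_CUBIC)
    for z,col in((tip,(0,255,0)),(TILE,(0,0,255))): cv2.drawMarker(big,tuple(map(int,(proj(c,z)+.5)*6)),col,cv2.MARKER_CROSS,14,1)
    u=((proj(c,TILE)+.5)*6).astype(int); o.append(big[u[1]-250:u[1]+250,u[0]-195:u[0]+195])
cv2.imwrite("pics/ap.png",np.hstack(o))
E
```

```text
8.75 [ 472.991 -262.943  212.321] tip in seat axes rel. dot [ 0.82  -0.282 40.176] tilt 0.0012886660721611344 f world [ 1.009 -0.016 -1.279] f+weight along n -0.1936506959530251
[-0.501  0.019  2.269 -0.057  0.244  1.646] (array([-0.004, -0.001,  0.171]), array([ 0.001,  0.001, -0.002]))
```

View pics/ap.png

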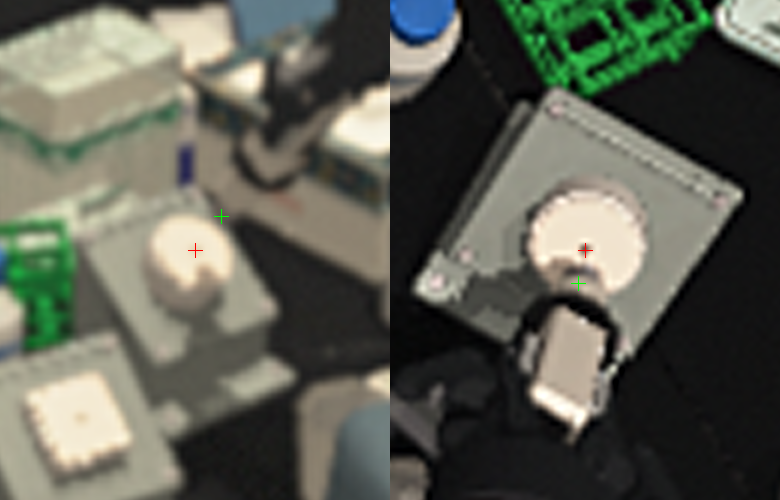

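Request:
step_arm([
  [[0,0,0],[-0.004,0,0.06],-1],
  [[0,0,0],[-0.004,0,0.12],-1],
  [[0,0,0],[-0.004,0,0.16],-1],
  [[0,0,0],[-0.004,0,0.18],-1],
  [[0,0,0],[-0.004,0,0.18],-1],
  [[0,0,0],[-0.004,0,0.18],-1],
])

```text
clock: 9.45
eef_pos: [489.6, -273.9, 181.9]
tcp_rot: [3.142, -0.611, -0.527]
contact_force: [0.9, 0.6, -2.8]
opening: 0.295
grasp_force: 60.8
```

```bash
python3 st.py
```

```text
9.45 [ 489.563 -273.897  181.902] tip in seat axes rel. dot [-0.315 -1.595  3.884] tilt 0.0022476243287316866 f world [ 0.938  0.582 -2.807] f+weight along n -1.2385654444694576
```

Request:
step_arm([
  [[0,0,0],[0,0.006,0.005],-1],
  [[0,0,0],[0,0.006,0.01],-1],
  [[0,0,0],[0,0.006,0.015],-1],
  [[0,0,0],[0,0.006,0.015],-1],
])

```text
clock: 9.85
eef_pos: [490.4, -275.8, 179.3]
tcp_rot: [-3.142, -0.611, -0.528]
contact_force: [-0.0, 0.1, -1.8]
opening: 0.298
grasp_force: 60.8
```

Request:
step_arm([
  [[0,0,0],[0,0,0.005],-1],
  [[0,0,0],[0,0,0.01],-1],
  [[0,0,0],[0,0,0.01],-1],
  [[0,0,0],[0,0,0.01],-1],
])

```text
clock: 10.25
eef_pos: [491.4, -276.3, 177.6]
tcp_rot: [3.142, -0.611, -0.527]
contact_force: [-0.3, 0.2, -1.9]
opening: 0.298
grasp_force: 60.8
```

```bash
python3 st.py
```

```text
10.25 [ 491.358 -276.311  177.567] tip in seat axes rel. dot [-0.536 -2.784 -1.25 ] tilt 0.0022064988533010426 f world [-0.284  0.194 -1.927] f+weight along n -0.021722170669844082
```

Request:
step_arm([
  [[0,0,0],[0.002,-0.013,0.005],-1],
  [[0,0,0],[0.002,-0.013,0.01],-1],
  [[0,0,0],[0.002,-0.013,0.01],-1],
  [[0,0,0],[0.002,-0.013,0.01],-1],
])

```text
clock: 10.65
eef_pos: [493.9, -274.8, 176.2]
tcp_rot: [-3.142, -0.611, -0.527]
contact_force: [-0.5, 1.6, -0.8]
opening: 0.298
grasp_force: 61.1
```

```bash
python3 st.py
```

```text
10.65 [ 493.926 -274.79   176.233] tip in seat axes rel. dot [-0.091 -0.176 -3.183] tilt 0.0021428163633918657 f world [-0.497  1.596 -0.755] f+weight along n 1.4458240702656058
```

Request:
step_arm([
  [[0,0,0],[0,0,0.005],-1],
  [[0,0,0],[0,0,0.01],-1],
  [[0,0,0],[0,0,0.01],-1],
  [[0,0,0],[0,0,0.01],-1],
])

```text
clock: 11.05
eef_pos: [494.9, -275.4, 174.6]
tcp_rot: [-3.142, -0.611, -0.527]
contact_force: [-0.0, 1.3, 0.4]
opening: 0.297
grasp_force: 61.1
```

Request:
step_arm([
  [[0,0,0],[0,0,0.005],-1],
  [[0,0,0],[0,0,0.01],-1],
  [[0,0,0],[0,0,0.01],-1],
  [[0,0,0],[0,0,0.01],-1],
])

```text
clock: 11.45
eef_pos: [495.9, -276.0, 172.9]
tcp_rot: [-3.142, -0.611, -0.527]
contact_force: [-2.0, 1.4, 1.4]
opening: 0.296
grasp_force: 61.2
```

Run:
```python
exec(open("st.py").read())
v=[]
for i in range(6):
    imaging.grab_frame("side"); s=telemetry.sense(); v.append((np.array(s["contact_force"])-[0,0,-1.66])@n)
print(np.array(v),np.mean(v),s["clock"])
```

```text
11.45 [ 495.946 -275.957  172.939] tip in seat axes rel. dot [-0.07  -0.181 -7.218] tilt 0.0021886634741933014 f world [-1.971  1.393  1.371] f+weight along n 3.861159953091462
[3.058 2.769 2.594 3.035 3.674 3.363] 3.082340455461658 11.75
```

Request:
step_arm([
  [[0,0,0],[0,0,0],-1],
  [[0,0,0],[0,0,0],-1],
  [[0,0,0],[0,0,0],-1],
  [[0,0,0],[0,0,0],-1],
  [[0,0,0],[0,0,0],-1],
  [[0,0,0],[0,0,0],-1],
  [[0,0,0],[0,0,0],-1],
  [[0,0,0],[0,0,0],-1],
])

```text
clock: 12.55
eef_pos: [496.0, -276.0, 173.0]
tcp_rot: [-3.142, -0.611, -0.527]
contact_force: [-1.8, 2.4, 1.1]
opening: 0.3
grasp_force: 61.2
```

Request:
step_arm([
  [[0,0,0],[0,0,0],-1],
  [[0,0,0],[0,0,0],-1],
  [[0,0,0],[0,0,0],-1],
  [[0,0,0],[0,0,0],-1],
  [[0,0,0],[0,0,0],-1],
  [[0,0,0],[0,0,0],-1],
  [[0,0,0],[0,0,0],-1],
  [[0,0,0],[0,0,0],-1],
])

```text
clock: 13.35
eef_pos: [495.9, -276.0, 173.0]
tcp_rot: [-3.142, -0.611, -0.527]
contact_force: [-1.8, 1.5, 1.2]
opening: 0.298
grasp_force: 61.2
```

Request:
step_arm([
  [[0,0,0],[0,0,0],-1],
  [[0,0,0],[0,0,0],-1],
  [[0,0,0],[0,0,0],-1],
  [[0,0,0],[0,0,0],-1],
  [[0,0,0],[0,0,0],-1],
  [[0,0,0],[0,0,0],-1],
  [[0,0,0],[0,0,0],-1],
  [[0,0,0],[0,0,0],-1],
])

```text
clock: 14.15
eef_pos: [495.9, -276.0, 172.9]
tcp_rot: [3.142, -0.611, -0.527]
contact_force: [-1.2, 1.4, 1.6]
opening: 0.293
grasp_force: 61.2
```

Run:
```python
exec(open("st.py").read())
P=[(TILE+n*142,RP),([463,-197,255],down(-.5236)),([490,-110,287],down(-.25)),([455.1,67.7,282],down(.077))]
for q,Rt in P:
    print(np.array(q),*rel(p,R0,q,Rt)); p,R0=np.array(q),Rt
```

```text
14.15 [ 495.914 -275.971  172.95 ] tip in seat axes rel. dot [-0.081 -0.213 -7.198] tilt 0.0022208280944240088 f world [-1.152  1.433  1.59 ] f+weight along n 3.6455747656710344
[ 468.564 -260.176  218.22 ] [ 0.001  0.001 -0.276] [ 0.003 -0.    -0.004]
[ 463 -197  255] [-0.044 -0.26  -0.255] [-0.    -0.778  0.   ]
[ 490 -110  287] [-0.101 -0.444 -0.16 ] [ 0.     0.    -0.348]
[455.1  67.7 282. ] [-0.389 -0.818  0.025] [-0.     0.    -0.416]
```

Request:
step_arm([
  [[0,0,0],[0,0,-0.05],-1],
  [[0,0,0],[0,0,-0.15],-1],
  [[0,0,0],[0,0,-0.28],-1],
  [[0,0,0],[0,0,-0.28],-1],
  [[0,0,0],[0,0,-0.28],-1],
])

```text
clock: 14.65
eef_pos: [468.4, -259.9, 219.7]
tcp_rot: [-3.142, -0.613, -0.527]
contact_force: [0.5, 0.4, -2.1]
opening: 0.3
grasp_force: 60.9
```

Request:
step_arm([
  [[0,-0.19,0],[-0.01,-0.06,-0.06],-1],
  [[0,-0.38,0],[-0.02,-0.13,-0.13],-1],
  [[0,-0.57,0],[-0.03,-0.19,-0.19],-1],
  [[0,-0.778,0],[-0.044,-0.26,-0.255],-1],
  [[0,-0.778,0],[-0.044,-0.26,-0.255],-1],
  [[0,-0.778,0],[-0.044,-0.26,-0.255],-1],
  [[0,-0.778,0],[-0.044,-0.26,-0.255],-1],
])

```text
clock: 15.35
eef_pos: [462.6, -196.6, 254.1]
tcp_rot: [3.141, 0.001, -0.528]
contact_force: [-0.5, 0.4, -2.0]
opening: 0.301
grasp_force: 60.8
```

Request:
step_arm([
  [[0,0,-0.35],[-0.1,-0.44,-0.16],-1],
  [[0,0,-0.35],[-0.1,-0.44,-0.16],-1],
  [[0,0,-0.35],[-0.1,-0.44,-0.16],-1],
  [[0,0,-0.35],[-0.1,-0.44,-0.16],-1],
  [[0,0,-0.35],[-0.1,-0.44,-0.16],-1],
])

```text
clock: 15.85
eef_pos: [488.9, -110.9, 286.8]
tcp_rot: [3.141, 0.001, -0.254]
contact_force: [-0.3, 0.3, -1.8]
opening: 0.298
grasp_force: 60.8
```

Request:
step_arm([
  [[0,0,-0.42],[-0.39,-0.82,0.025],-1],
  [[0,0,-0.42],[-0.39,-0.82,0.025],-1],
  [[0,0,-0.42],[-0.39,-0.82,0.025],-1],
  [[0,0,-0.42],[-0.39,-0.82,0.025],-1],
  [[0,0,-0.42],[-0.39,-0.82,0.025],-1],
  [[0,0,-0.42],[-0.39,-0.82,0.025],-1],
  [[0,0,-0.42],[-0.39,-0.82,0.025],-1],
])

```text
clock: 16.55
eef_pos: [455.3, 66.6, 282.2]
tcp_rot: [3.141, 0.0, 0.076]
contact_force: [-0.1, -0.4, -1.9]
opening: 0.299
grasp_force: 60.8
```

Run:
```python
from go import *
s,p,R0=cur(); print(p,s["tcp_rot"],s["clock"],s["contact_force"]); print(rel(p,R0,[455.1,67.7,200],down(.077)))
```

```text
[455.324  66.595 282.23 ] [3.141 0.    0.076] 16.55 [-0.054 -0.385 -1.898]
(array([-0.001, -0.006,  0.411]), array([ 0.001,  0.   , -0.002]))
```

Request:
step_arm([
  [[0,0,0],[-0.001,-0.005,0.1],-1],
  [[0,0,0],[-0.001,-0.005,0.25],-1],
  [[0,0,0],[-0.001,-0.005,0.41],-1],
  [[0,0,0],[-0.001,-0.005,0.41],-1],
  [[0,0,0],[-0.001,-0.005,0.41],-1],
  [[0,0,0],[-0.001,-0.005,0.41],-1],
])

```text
clock: 17.15
eef_pos: [456.2, 68.5, 202.1]
tcp_rot: [-3.141, -0.002, 0.076]
contact_force: [0.2, -0.5, -2.0]
opening: 0.3
grasp_force: 60.6
```

Request:
step_arm([
  [[0,0,0],[0,0,0.05],-1],
  [[0,0,0],[0,0,0.1],-1],
  [[0,0,0],[0,0,0.15],-1],
  [[0,0,0],[0,0,0.18],-1],
  [[0,0,0],[0,0,0.18],-1],
])

```text
clock: 17.65
eef_pos: [454.2, 68.8, 163.4]
tcp_rot: [3.141, 0.002, 0.078]
contact_force: [0.6, -0.5, -1.7]
opening: 0.296
grasp_force: 60.7
```

Request:
step_arm([
  [[0,0,0],[0,0,0.04],-1],
  [[0,0,0],[0,0,0.07],-1],
  [[0,0,0],[0,0,0.1],-1],
  [[0,0,0],[0,0,0.1],-1],
])

```text
clock: 18.05
eef_pos: [454.4, 68.8, 143.7]
tcp_rot: [3.141, 0.001, 0.077]
contact_force: [0.0, -0.8, -1.6]
opening: 0.299
grasp_force: 60.7
```

Request:
step_arm([
  [[0,0,0],[0.002,0.005,0.03],-1],
  [[0,0,0],[0.002,0.005,0.06],-1],
  [[0,0,0],[0.002,0.005,0.09],-1],
  [[0,0,0],[0.002,0.005,0.1],-1],
  [[0,0,0],[0.002,0.005,0.1],-1],
])

```text
clock: 18.55
eef_pos: [455.2, 67.9, 124.1]
tcp_rot: [3.142, 0.001, 0.077]
contact_force: [0.7, 0.5, -2.1]
opening: 0.297
grasp_force: 60.7
```

Request:
step_arm([
  [[0,0,0],[0,0,0.004],-1],
  [[0,0,0],[0,0,0.007],-1],
  [[0,0,0],[0,0,0.007],-1],
])

```text
clock: 18.85
eef_pos: [455.6, 67.9, 123.2]
tcp_rot: [-3.142, -0.0, 0.077]
contact_force: [-0.5, -0.3, -2.0]
opening: 0.297
grasp_force: 60.7
```

Just above the seat; open now, then rise.

Request:
step_arm([
  [[0,0,0],[0,0,0],0],
  [[0,0,0],[0,0,0],0.5],
  [[0,0,0],[0,0,0],1],
  [[0,0,0],[0,0,0],1],
  [[0,0,0],[0,0,0],1],
  [[0,0,0],[0,0,0],1],
])

```text
clock: 19.45
eef_pos: [455.5, 67.9, 123.2]
tcp_rot: [-3.142, -0.0, 0.077]
contact_force: [-0.6, -0.8, 0.3]
opening: 1.001
grasp_force: 0.0
```

Request:
step_arm([
  [[0,0,0],[0,0,-0.1],1],
  [[0,0,0],[0,0,-0.3],1],
  [[0,0,0],[0,0,-0.5],1],
  [[0,0,0],[0,0,-0.75],1],
  [[0,0,0],[0,0,-0.9],1],
  [[0,0,0],[0,0,-0.9],1],
  [[0,0,0],[0,0,-0.9],1],
])

```text
clock: 20.15
eef_pos: [455.6, 67.9, 303.4]
tcp_rot: [-3.141, -0.001, 0.077]
contact_force: [-0.1, 0.1, -0.9]
opening: 1.002
grasp_force: 0.0
```

Request:
step_arm([
  [[0,0,0],[0,0.7,0],1],
  [[0,0,0],[0,0.7,0],1],
  [[0,0,0],[0,0.7,0],1],
  [[0,0,0],[0,0.7,0],1],
  [[0,0,0],[0,0.7,0],1],
  [[0,0,0],[0,0.7,0],1],
])

```text
clock: 20.75
eef_pos: [465.7, -70.9, 302.0]
tcp_rot: [-3.141, 0.002, 0.077]
contact_force: [-0.2, -0.1, 0.8]
opening: 1.003
grasp_force: 0.0
```

Run:
```python
from go import *
o=[]
for c in("side","top"):
    big=cv2.resize(imaging.grab_frame(c)[:,:,::-1],None,fx=6,fy=6,interpolation=cv2.INTER_CUBIC)
    u=((proj(c,[455,67,110])+.5)*6).astype(int); o.append(big[u[1]-200:u[1]+200,u[0]-195:u[0]+195])
cv2.imwrite("pics/end.png",np.hstack(o)); s=cur()[0]; print(s["clock"],s["eef_pos"],s["contact_force"])
```

```text
20.85 [466.024 -70.57  302.575] [0.047 0.277 0.093]
```

View pics/end.png

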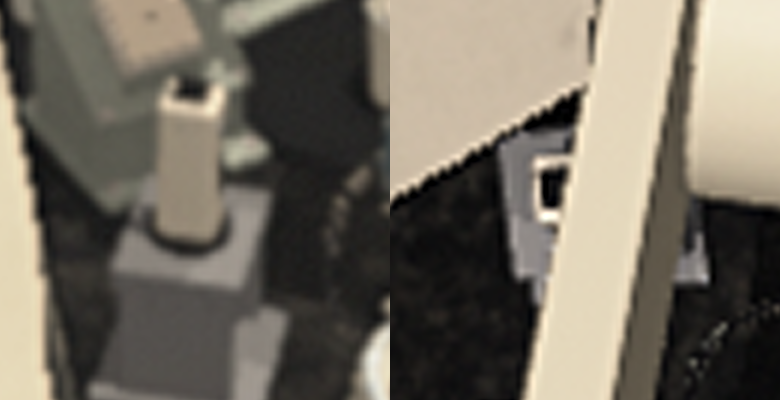

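The side half of the picture shows the wand upright, with its cap near (192,95) and its collar sitting on the plate near (190,235). The gripper is clear of it.

```bash
python3 -c "
from rig import r
print(r.sign_off())"
```

```text
the job is handed in; nothing more can be done
None
```

I read the round tile square on, at about 3 N (nose roughly half in) for over 2 s. The wand is back in its holder, nose down, and let go. I handed the job in at about 21 s, but no verdict came back.

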